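Put the sanding block away and hold the glue bottle ready over the board

ROBOT

A 6-joint arm with a two-finger parallel gripper is mounted at the origin on a cart in front of the work surface, level with it; the furniture and walls round the work are solid. World frame = base frame: x ahead of the robot, y to its left, z up, the work surface at z = 0. Lengths are in mm, angles in degrees, forces in N, time in s.
With the tool pointing down it reaches from about 300 to 850 mm from the base axis. Payload 4.2 kg.
Tool frame: the origin (TCP) lies midway between the tips of the shut fingers; the grasp point (between the pads) lies 19 mm behind it (env.grasp_offset is the distance from the TCP to the grasp point, in mm); z points along the fingers, y is the line along which they close (so a half turn about z gives the same grasp; the last joint's range is limited). The gripper opens to 91 mm and grips with 3 to 60 N. Pads are 32 mm wide; open, the fingers measure 118 mm over their backs; the gripper's body (76 mm by 178 mm) begins 60 mm behind the grasp point.
Start: joints at [-70.646, 18.312, 89.639, -0, 72.044, -1.146], TCP at [201.377, -538.6, 213.976] pointing down, gripper open.
Joint ranges: [-177.97, 177.97], [-48.28, 115.42], [12.27, 149.76], [-77.06, 257.06], [2.81, 150.46], [-146.56, 146.56]. Speed limits (degrees/s): [147.25, 147.25, 180, 180, 180, 180].

INTERFACE

Orientations are given as [roll, pitch, yaw] about the fixed x, y, z axes, in that order (R = Rz(yaw) Ry(pitch) Rx(roll)).
In Python, from workcell import env, optics gives the robot as it stands. The module is installed in compiled form; this text tells all that it offers.
- The arm moves only by the tool send_rows, never from a script. Its argument "targets" is a list that holds one entry, the list of rows, each a list of 7 numbers: the turn, a rotation vector about the world's x, y, z scaled (see below), then the shift along the world's x, y, z scaled (see below), then the closure, from -1 (fully open) to 1 (shut). In form: [[[rx, ry, rz, x, y, z, gripper], ...]]. A call has 1 to 12 rows; each row shifts and turns the commanded pose from where the row before left it; what a row does not reach is not made up. The controller multiplies each number of a shift by 0.2 m and each number of a turn by pi/2 rad. A row lasts 1/10 s, in which the tool goes at most 50 mm and 8.59 degrees, less where a joint would pass 70% of its speed; a pose out of reach is approached as far as the arm can. A call with a number of a shift or a turn outside -1 to 1 is refused whole. A call with a gripper value outside its range is refused whole. The fingers move at their own pace and stop on an object; "grip_force" is the grip in N (left out, the last holds). Time passes only in rows, so rows that do not move let the fingers close. It gives the time, the measured TCP pose, the force, the opening and the grip force at its end, in the units of the state.
- env.state(): the state, without advancing time (a new reading comes with each control period).
- optics.grab_frame(name): name is "scene" or "top" or "wrist"; returns (picture, depth): 400x640x3 uint8, red, green, blue; 400x640 float32, mm along the optical axis (not along the pixel's ray), 0 where there is no reading.
- optics.camera_info(name): a dict with "camera_matrix" (3x3 intrinsics, pixels), "R" (3x3) and "t" (3): a world point X has camera coordinates R X + t; the wrist camera has in their place "mount" (4x4, takes a point from camera to tool coordinates, whose origin is the TCP and whose axes are the flange's). Camera axes: x right, y down, z forward; pixel columns grow to the right and rows downward; lengths in mm; the calibration is good to about 2 mm. The wrist camera is an equidistant fisheye: a pixel r from the principal point sees the ray r / f radians off the axis. A picture is of the moment at which its call begins: read the wrist's pose just before it. camera_info takes no time and is no camera call.
- env.job_done(): hands the job in; it is judged then, once.
Trained networks look in the newest picture that a camera, given by its name, has taken for a name from the list of things; names that differ only in an ending like _2 or _b are one class to them, and where a whole thing is asked for, a point or a joint stands for the part that bears it (a point fixed in the world has none). Each returns a list of dicts, best first, with "conf" (0 to 1); they miss things now and then, are a little off and sometimes report something else, mostly with a low value. They report only what shows in the picture. A call takes as long as a camera call.
- optics.silhouettes(camera, name): "mask" (400x640 bool, what is visible of it) and "at" ([column, row] in pixels, amid what is visible of it).
- optics.place_of(camera, name): "at" ([column, row] in pixels: a listed point, or the origin of a listed thing).
The state is a dict: "time_s": time; "qpos": joint angles; "qvel": joint speeds; "effort": joint torques, N m; "ee_pos": TCP position; "ee_rot": TCP orientation; "force": force on the tool from outside, world axes, zero at the start; "torque": the same for the moment, N m; "gripper_width": finger opening in mm; "gripper_force": force on a finger pad.
Only numpy, scipy, OpenCV 4.12 (cv2) and the standard library are available. Lean on these libraries where they do the work, as an engineer would, in place of code of your own. Each camera call takes 0.05 s, during which the arm holds its last target. There are 200 camera calls.

TASK

Sanding is done and the board is to be glued: first put the sanding block back into the tray pocket made to fit it, lying flat on the pocket's floor, and let go of it. Then draw the glue bottle out of its leaning socket and tip it over the board so that the nozzle points clearly down (some 30 degrees below level will do), with the nozzle's tip over the board and about 8 cm above it. Finish while still holding the bottle there in the gripper; do not shift the board and leave the other things on the bench alone.

Things in the scene. Friction and masses are not known exactly. Their poses are not given: they have to be found in the camera images.
- block_centre (a point): Centre of the loose cork sanding block wrapped in sandpaper, 58 (its x) x 105 (its y) x 34 mm high (z), about 0.14 kg; it starts flat on the bench, so its centre is 17 mm up. Grasp it across the 58 mm, high enough (fingertips at least 12 mm above its underside) that the fingers clear the tray's walls.
- sand_block: The sanding block itself; origin at the centre of its underside, axes as for block_centre.
- pocket_floor (a point): Centre of the floor of the fitted tray's single rectangular pocket, 8 mm above the bench. The low wooden tray is fixed on the bench, 129 (x) x 82 (y) mm outside, its walls 8 mm thick with tops 16 mm above the bench (8 mm above the pocket's floor). The pocket is 113 (x) x 66 (y) mm: the block's 105 mm length (its y) lies along the tray's x, 4 mm play all round a side.
- parts_tray: Another fixed wooden tray of the same outside size and look, but parted into three small compartments by two walls across it: not for the block. Origin at the centre of its underside, long side along x. The two trays and the block start in any order in a row.
- holder: Fixed plywood bottle holder: a square socket, leaning, on a wooden foot 125 x 96 mm. The socket's mouth faces the holder's +x and upward: its axis points along (0.866, 0, 0.5) in the holder's frame, 30 degrees above level. Bore 52 x 52 mm, 50 mm deep, walls 6 mm. Origin on the bench, straight below the grasp point of the seated bottle (85 mm along the bottle from its base), which is 80 mm above the bench.
- socket_floor (a point): Centre of the socket's inner floor, at (-73.6, 0, 40) mm in the holder's frame.
- bottle_centre (a point): Centre (77 mm from base and tip) of the loose white squeeze glue bottle, about 0.11 kg, 154 mm long: a round body 48 mm in diameter and 115 mm long, then a conical nozzle. Its z points from base to nozzle. It starts in the leaning socket, nozzle up and out at about 30 degrees above level (it sags up to 3 degrees in the play).
- glue_bottle: The glue bottle itself; origin at the centre of its base, z towards the nozzle. Its lowest 50 mm are in the socket; it is drawn out along its axis. The free part of the body, 50 to 115 mm from the base, can be grasped from its sides with the fingers square to its axis.
- bottle_base (a point): Centre of the bottle's base.
- nozzle_tip (a point): Tip of the bottle's nozzle, 154 mm from the base along the bottle's z; axes as the bottle's.
- board_centre (a point): Centre of the top face of the loose wooden board, 100 (x) x 160 (y) x 18 mm, that lies flat on the dark padded work block to the right; its top is about 64 mm above the bench. z is up.
- board: The board itself; origin at the centre of its underside.
- jar: Bystander: jar with a lid, 68 mm across, 101 mm high, standing on the bench; origin under its centre. Leave alone.
- tin: Bystander: small paint tin, 77 mm across, 78 mm high; origin under its centre. Leave alone.
- cup: Bystander: white plastic paint cup, 69 mm across, 58 mm high; origin under its centre. Leave alone. (Two small wooden model planes on stands, up to 0.21 m high, are fixed on the bench between the holder and the board, at about x 0.20 to 0.62, y 0.04 to 0.28: carry the bottle over them.)

How it is judged:
By the outcome, as a careful person would: the job done as asked, in the order asked, and still so for the second after the job is handed in, while the arm keeps its last pose, push and grip.
It also fails if it takes over 64 s, if anything falls off the work surface, if the arm or the gripper's body presses on something with over 40 N, if the wrist force passes 120 N, or if a joint passes its speed limit or range.

## Working session

There is one attempt and no reset: what is moved stays moved. The work goes in short steps, Python scripts to look and compute and a tool call to move; the robot and the scene stay as the last step left them, time stands still between calls to the robot, and variables do not carry over. Pictures are saved under pics/ and viewed, at most 10 in all, crops included, and the job is handed in when it is done.

Besides the shell and the picture viewer there is one more tool, called after ">>>" as a command line: name --argument value ..., lists and objects as JSON in quotes. send_rows: Moves the arm, as the interface text tells. Its arguments: {"type":"object","properties":{"targets":{"type":"array"},"grip_force":{"type":"number"}},"required":["targets"]}

```bash
mkdir -p pics; cat > h.py <<'E'
import numpy as np, cv2
from workcell import env, optics
from scipy.spatial.transform import Rotation as Ro
def world(cam,px,depth=None,z=None):
    c=optics.camera_info(cam);K=np.array(c["camera_matrix"]);R=np.array(c["R"]);t=np.array(c["t"]).ravel()
    d=np.linalg.inv(K)@np.array([px[0],px[1],1.])
    o=-R.T@t; w=R.T@d
    s=depth if z is None else (z-o[2])/w[2]
    return o+s*w
def cloud(cam,dep,mask):
    r,c=np.nonzero(mask&(dep>0)); i=optics.camera_info(cam);K=np.array(i["camera_matrix"]);R=np.array(i["R"]);t=np.array(i["t"]).ravel()
    P=np.linalg.inv(K)@np.vstack([c,r,np.ones(len(c))])*dep[r,c]
    return (R.T@(P-t[:,None])).T
E
python3 - <<'E'
from h import *
for cam in("scene","top"):
    im,d=optics.grab_frame(cam); cv2.imwrite(f"pics/{cam}0.png",im[:,:,::-1])
    np.save(f"{cam}.npy",d)
    for n,z in(("block_centre",17),("pocket_floor",8),("parts_tray",0),("holder",0),("socket_floor",40),("bottle_centre",76),("bottle_base",None),("nozzle_tip",114.5),("board_centre",64),("jar",0),("tin",0),("cup",0)):
        for r in optics.place_of(cam,n)[:2]:
            a=r["at"]; print(cam,n,np.round(a),round(r["conf"],2),np.round(world(cam,a,z=z if z is not None else 37)))
print(env.state())
E
```

```text
scene block_centre [346. 186.] 0.7 [641. -95.  17.]
scene pocket_floor [318. 208.] 0.79 [626.  40.   8.]
scene parts_tray [376. 175.] 0.71 [ 628. -237.    0.]
scene parts_tray [204. 259.] 0.59 [683. 416.   0.]
scene holder [260. 310.] 0.81 [442. 397.   0.]
scene holder [376. 174.] 0.73 [ 631. -237.    0.]
scene socket_floor [286. 312.] 0.61 [375. 366.  40.]
scene bottle_centre [256. 287.] 0.87 [455. 392.  76.]
scene nozzle_tip [233. 272.] 0.72 [501. 422. 114.]
scene nozzle_tip [319. 175.] 0.42 [650.  19. 114.]
scene board_centre [435. 194.] 0.79 [ 391. -230.   64.]
scene jar [242. 244.] 0.78 [660. 306.   0.]
scene tin [205. 261.] 0.72 [675. 419.   0.]
scene tin [376. 176.] 0.65 [ 627. -231.    0.]
scene cup [318. 176.] 0.67 [758. -74.   0.]
top block_centre [383. 187.] 0.72 [639. -97.  17.]
top pocket_floor [343. 198.] 0.76 [607.  39.   8.]
top parts_tray [423. 192.] 0.56 [ 621. -234.    0.]
top holder [240. 251.] 0.56 [439. 390.   0.]
top socket_floor [235. 249.] 0.73 [444. 399.  40.]
top socket_floor [247. 268.] 0.72 [380. 359.  40.]
top bottle_centre [238. 248.] 0.86 [444. 384.  7
[... 306 characters left out ...]
.] 0.83 [773. -84.   0.]
{'time_s': 1.3, 'qpos': array([-7.06452521e+01,  1.83108454e+01,  8.96379037e+01, -3.28070166e-04,
        7.20452608e+01, -1.14580421e+00]), 'qvel': array([ 0.02692511,  0.0875509 , -0.15153281,  0.06057737, -0.07461359,
       -0.0603142 ]), 'effort': array([-3.23828150e-03, -4.12361169e+01, -2.32224423e+01,  7.24297436e-02,
        3.75663489e-02,  2.05325250e-07]), 'ee_pos': array([ 201.38013449, -538.60062711,  213.99394943]), 'ee_rot': array([1.79994017e+02, 4.31824684e-04, 2.05006532e+01]), 'force': array([-0.07153498, -0.1474256 , -0.58537774]), 'torque': array([ 0.00067468,  0.0375353 , -0.00727354]), 'gripper_force': 0.0, 'gripper_width': 90.87302331667104}
```

View pics/top0.png

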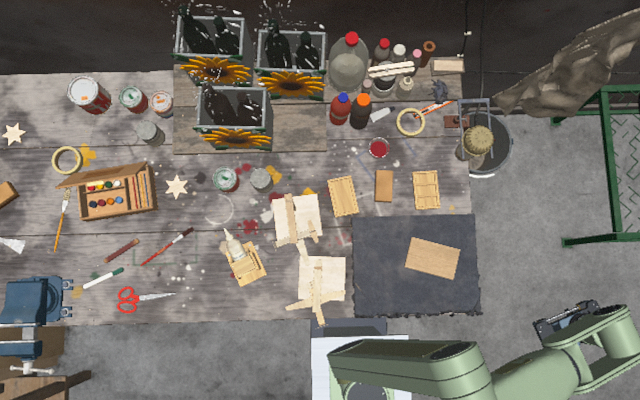

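View pics/scene0.png

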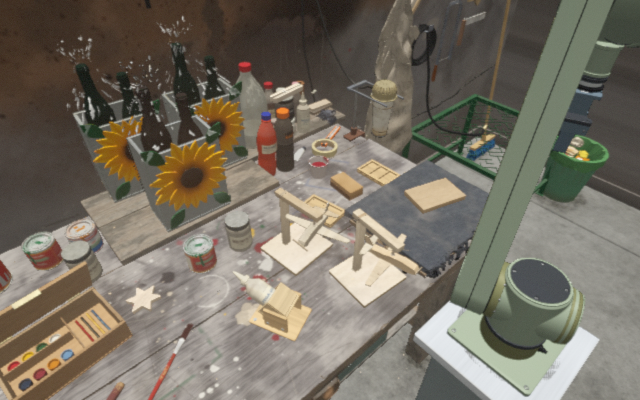

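```bash
python3 - <<'E'
from h import *
im,d=optics.grab_frame("top")
for n in("block_centre","pocket_floor","parts_tray","board_centre","glue_bottle"):
    for r in optics.silhouettes("top",n)[:1]:
        m=r["mask"]; P=cloud("top",d,m)
        print(n,round(r["conf"],2),m.sum(),np.round(np.percentile(P,[2,50,98],axis=0)).tolist())
        if n=="glue_bottle": continue
        zt=np.percentile(P[:,2],80)
        rect=cv2.minAreaRect(P[P[:,2]>zt-8][:,:2].astype(np.float32)); print(rect)
E
```

```text
pocket_floor 0.68 953 [[551.0, -2.0, 0.0], [614.0, 42.0, 11.0], [676.0, 86.0, 22.0]]
((613.7277221679688, 41.824623107910156), (130.06100463867188, 82.30032348632812), 10.462884902954102)
parts_tray 0.96 972 [[563.0, -277.0, 1.0], [628.0, -238.0, 12.0], [689.0, -197.0, 23.0]]
((627.482421875, -238.07728576660156), (130.4610595703125, 84.81512451171875), 2.7630155086517334)
board_centre 0.58 1536 [[340.0, -313.0, 56.0], [396.0, -236.0, 65.0], [451.0, -159.0, 73.0]]
((396.7568664550781, -235.72994995117188), (161.02369689941406, 99.23956298828125), 73.41316223144531)
glue_bottle 0.87 325 [[409.0, 364.0, 73.0], [440.0, 391.0, 95.0], [484.0, 414.0, 109.0]]
```

The top view shows the pocket tray at (343,196), block at (384,186), parts tray at (426,190), board at (432,257), bottle and holder near (240,255) with the nozzle up-left, and the model planes at (297,218) and (320,280). The scene view agrees. Next I measure the block, the plane heights by the tray and the bottle axis.

```bash
python3 - <<'E'
from h import *
d=np.load("top.npy"); P=cloud("top",d,np.ones(d.shape,bool)); d2=np.load("scene.npy");Q=cloud("scene",d2,np.ones(d.shape,bool))
def box(P,x0,x1,y0,y1,z0,z1):
    return P[(P[:,0]>x0)&(P[:,0]<x1)&(P[:,1]>y0)&(P[:,1]<y1)&(P[:,2]>z0)&(P[:,2]<z1)]
b=box(P,560,720,-160,-35,24,50);print("block",len(b),cv2.minAreaRect(b[:,:2].astype(np.float32)),np.median(b[:,2]))
for n,C in(("top",P),("scene",Q)):
  b=box(C,520,720,60,200,60,260)
  print(n,"plane by tray",len(b),np.round(np.percentile(b,[0,1,50,99,100],axis=0)).tolist() if len(b) else 0)
  for x in range(500,680,30):
    s=box(C,x,x+30,60,200,60,260)
    if len(s): print(x,"ymin",s[:,1].min().round(),"zmax",s[:,2].max().round(), "zmax y<140",box(s,0,999,0,140,0,300)[:,2].max(initial=0).round())
m=optics.silhouettes("top","glue_bottle")[0]["mask"]; g=cloud("top",d,m); g=g[g[:,2]>60]
dx=g[:,:2]-g[:,:2].mean(0);v=np.linalg.svd(dx,full_matrices=False)[2][0];print("bottle yaw",np.degrees(np.arctan2(v[1],v[0])),g.mean(0))
for n in("holder",):
  m=optics.silhouettes("top",n)[0]["mask"]; g=cloud("top",d,m); print(np.percentile(g,[1,50,99],axis=0).round())
  f=g[g[:,2]<20]; print(cv2.minAreaRect(g[:,:2].astype(np.float32)),len(f),cv2.minAreaRect(f[:,:2].astype(np.float32)))
print(optics.camera_info("wrist"))
E
```

```text
block 536 ((642.2437744140625, -94.97000885009766), (57.691741943359375, 106.79497528076172), 85.17272186279297) 34.99053424473109
top plane by tray 14 [[522.0, 153.0, 138.0], [522.0, 158.0, 139.0], [530.0, 199.0, 194.0], [550.0, 199.0, 200.0], [550.0, 199.0, 200.0]]
500 ymin 141.0 zmax 203.0 zmax y<140 0.0
530 ymin 198.0 zmax 200.0 zmax y<140 0.0
scene plane by tray 23 [[521.0, 148.0, 82.0], [521.0, 148.0, 93.0], [528.0, 198.0, 194.0], [571.0, 200.0, 198.0], [571.0, 200.0, 198.0]]
500 ymin 141.0 zmax 198.0 zmax y<140 0.0
530 ymin 198.0 zmax 197.0 zmax y<140 0.0
560 ymin 199.0 zmax 195.0 zmax y<140 0.0
bottle yaw -155.30236973570567 [442.84864456 390.84273462  93.2998706 ]
[[330. 309.   0.]
 [387. 358.  56.]
 [465. 432.  96.]]
((396.4826354980469, 371.4998779296875), (123.79154205322266, 98.86022186279297), 24.77767562866211) 420 ((396.4826354980469, 371.4998779296875), (123.79154205322266, 98.86022186279297), 24.77767562866211)
{'camera_matrix': array([[309.70691629,   0.        , 321.04143684],
       [  0.        , 309.70691629, 199.251786  ],
       [  0.        ,   0.        ,   1.        ]]), 'mount': array([[ 6.76565159e-04, -9.67446403e-01, -2.53075086e-01,
         7.07725451e+01],
       [ 9.99999759e-01,  6.15020974e-04,  3.22296309e-04,
        -6.76254400e-01],
       [-1.56157920e-04, -2.53075243e-01,  9.67446586e-01,
        -1.71117858e+02],
       [ 0.00000000e+00,  0.00000000e+00,  0.00000000e+00,
         1.00000000e+00]])}
```

>>> send_rows --targets '[[[0,0,-0.0234,0.17,0.17,-0.01,-1],[0,0,-0.0234,0.17,0.17,-0.01,-1],[0,0,-0.0234,0.17,0.17,-0.01,-1],[0,0,-0.0234,0.17,0.17,-0.01,-1],[0,0,-0.0234,0.17,0.17,-0.01,-1],[0,0,-0.0234,0.17,0.17,-0.01,-1],[0,0,-0.0234,0.17,0.17,-0.01,-1],[0,0,-0.0234,0.17,0.17,-0.01,-1],[0,0,-0.0234,0.17,0.17,-0.01,-1],[0,0,-0.0234,0.17,0.17,-0.01,-1],[0,0,-0.0234,0.17,0.17,-0.01,-1],[0,0,-0.0234,0.17,0.17,-0.01,-1]]]' --grip_force 25

```text
time_s: 2.9
ee_pos: [610.6, -129.0, 190.0]
ee_rot: [180.0, -0.0, -4.8]
force: [-0.1, -1.0, 0.5]
gripper_width: 91.5
gripper_force: 0.0
```

>>> send_rows --targets '[[[0,0,0,0.04,0.2,0,-1],[0,0,0,0.04,0.2,0,-1],[0,0,0,0,0,0,-1],[0,0,0,0,0,0,-1]]]'

```text
time_s: 3.3
ee_pos: [625.4, -49.9, 189.8]
ee_rot: [180.0, 0.0, -4.7]
force: [-0.2, -0.1, 0.4]
gripper_width: 91.1
gripper_force: 0.0
```

```bash
cat >> h.py <<'E'
def wpose():
    s=env.state(); T=np.eye(4);T[:3,:3]=Ro.from_euler("xyz",s["ee_rot"],degrees=True).as_matrix();T[:3,3]=s["ee_pos"]
    return T@np.array(optics.camera_info("wrist")["mount"])
def wrays(px):
    K=np.array(optics.camera_info("wrist")["camera_matrix"]); u=(np.atleast_2d(px)-K[:2,2])/K[0,0]
    th=np.linalg.norm(u,axis=1,keepdims=True); return np.hstack([u/np.maximum(th,1e-9)*np.sin(th),np.cos(th)])
def wcloud(T,dep,mask):
    r,c=np.nonzero(mask&(dep>0)); ray=wrays(np.c_[c,r]); P=ray/ray[:,2:]*dep[r,c][:,None]
    return P@T[:3,:3].T+T[:3,3]
def wz(T,px,z):
    r=wrays(px)@T[:3,:3].T; return T[:3,3]+r*((z-T[2,3])/r[:,2:])
E
python3 - <<'E'
from h import *
T=wpose(); im,d=optics.grab_frame("wrist"); cv2.imwrite("pics/wrist1.png",im[:,:,::-1])
for n,z in(("block_centre",17),("pocket_floor",8),("parts_tray",0)):
    for r in optics.place_of("wrist",n)[:2]: print(n,r["at"],round(r["conf"],2),wz(T,[r["at"]],z).round(1))
for n,z0,z1 in(("sand_block",24,50),("pocket_floor",12,25)):
    r=optics.silhouettes("wrist",n)[0];P=wcloud(T,d,r["mask"]);print(n,r["conf"],len(P),np.percentile(P,[1,50,99],axis=0).round().tolist())
    P=P[(P[:,2]>z0)&(P[:,2]<z1)];print(cv2.minAreaRect(P[:,:2].astype(np.float32)))
    cs,_=cv2.findContours(r["mask"].astype(np.uint8),cv2.RETR_EXTERNAL,cv2.CHAIN_APPROX_NONE);c=max(cs,key=cv2.contourArea)[:,0]
    print("outline",cv2.minAreaRect(wz(T,c,34 if n[0]=="s" else 16)[:,:2].astype(np.float32)))
E
```

```text
block_centre [365.3, 165.2] 0.77 [[ 641.6 -101.    17. ]]
pocket_floor [248.7, 198.4] 0.9 [[611.7  38.5   8. ]]
parts_tray [470.1, 170.1] 0.67 [[ 624.6 -240.6    0. ]]Traceback (most recent call last):
  File "<stdin>", line 6, in <module>
IndexError: list index out of range
```

View pics/wrist1.png

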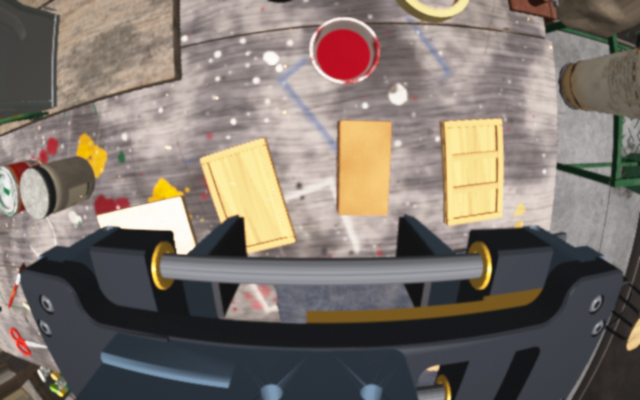

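The wrist view shows the block at (365,168), the plain pocket tray at (248,197) and the three-part tray at (473,172); all as expected. Refining from the depth cloud.

```bash
python3 - <<'E'
from h import *
T=wpose(); im,d=optics.grab_frame("wrist")
m=np.zeros(d.shape,bool); m[100:240,190:420]=1
m2=np.zeros(d.shape,bool); m2[110:226,325:405]=1
P=wcloud(T,d,m2); P=P[(P[:,2]>24)&(P[:,2]<45)]; print("block",len(P),cv2.minAreaRect(P[:,:2].astype(np.float32)),np.median(P[:,2]))
for n in("sand_block","block_centre","pocket_floor"):
  for r in optics.silhouettes("wrist",n)[:1]:
    cs,_=cv2.findContours(r["mask"].astype(np.uint8),cv2.RETR_EXTERNAL,cv2.CHAIN_APPROX_NONE);c=max(cs,key=cv2.contourArea)[:,0]
    P=wcloud(T,d,r["mask"])
    print(n,r["conf"],"outline",cv2.minAreaRect(wz(T,c,16 if n[0]=="p" else 34)[:,:2].astype(np.float32)),np.percentile(P,[1,50,99],axis=0).round().tolist())
E
```

```text
block 4904 ((640.23681640625, -97.7291259765625), (56.969635009765625, 104.86769104003906), 85.31880950927734) 34.739538668919636
sand_block 0.7 outline ((640.3374633789062, -97.18050384521484), (58.58634567260742, 104.5583267211914), 85.78176879882812) [[589.0, -127.0, 9.0], [642.0, -96.0, 35.0], [692.0, -67.0, 36.0]]
block_centre 0.87 outline ((640.4810791015625, -96.47627258300781), (59.500144958496094, 106.24000549316406), 85.88338470458984) [[589.0, -126.0, 1.0], [643.0, -96.0, 35.0], [693.0, -67.0, 36.0]]
pocket_floor 0.7 outline ((611.884765625, 38.066314697265625), (129.1614532470703, 85.79010009765625), 10.51895523071289) [[552.0, -9.0, 3.0], [621.0, 34.0, 9.0], [677.0, 85.0, 18.0]]
```

>>> send_rows --targets '[[[0,0,0,0.0755,-0.238,0,-1],[0,0,0,0,0,-0.2,-1],[0,0,0,0,0,-0.2,-1],[0,0,0,0,0,-0.2,-1],[0,0,0,0,0,-0.14,-1],[0,0,0,0,0,-0.07,-1],[0,0,0,0,0,-0.05,-1],[0,0,0,0,0,0,-1],[0,0,0,0,0,0,-1]]]'

```text
time_s: 4.65
ee_pos: [641.6, -98.4, 19.3]
ee_rot: [180.0, -0.1, -4.8]
force: [0.6, 0.4, 0.7]
gripper_width: 91.1
gripper_force: 0.0
```

>>> send_rows --targets '[[[0,0,0,-0.004,0.004,-0.027,-1],[0,0,0,0,0,0,0],[0,0,0,0,0,0,1],[0,0,0,0,0,0,1],[0,0,0,0,0,0,1],[0,0,0,0,0,0,1],[0,0,0,0,0,0,1]]]' --grip_force 25

```text
time_s: 5.35
ee_pos: [639.8, -97.5, 12.8]
ee_rot: [180.0, -0.0, -4.8]
force: [0.0, 0.0, 1.6]
gripper_width: 57.9
gripper_force: 25.0
```

>>> send_rows --targets '[[[0,0,0,0,0,0.1,1],[0,0,0,0,0,0.2,1],[0,0,0.0425,-0.0356,0.17,0,1],[0,0,0.0425,-0.0356,0.17,0,1],[0,0,0.0425,-0.0356,0.17,0,1],[0,0,0.0425,-0.0356,0.17,0,1],[0,0,0,0,0,0,1],[0,0,0,0,0,0,1],[0,0,0,0,0,0,1]]]'

```text
time_s: 6.25
ee_pos: [611.3, 37.8, 72.4]
ee_rot: [180.0, 0.0, 10.5]
force: [1.0, -0.8, -2.2]
gripper_width: 58.3
gripper_force: 25.0
```

```bash
python3 - <<'E'
from h import *
T=wpose(); s=env.state(); print(s["ee_pos"].round(1),s["ee_rot"].round(1),s["gripper_width"],s["force"].round(1))
im,d=optics.grab_frame("wrist"); cv2.imwrite("pics/wrist2.png",im[:,:,::-1])
for n,z in(("block_centre",None),("pocket_floor",8)):
    for r in optics.place_of("wrist",n)[:1]: print(n,r["at"],round(r["conf"],2),wz(T,[r["at"]],z if z else s["ee_pos"][2]+4).round(1))
E
```

```text
[611.3  37.8  72.4] [180.    0.   10.5] 58.295081883272424 [ 1.  -0.8 -2.2]
block_centre [322.3, 243.7] 0.79 [[611.5  37.7  76.4]]
pocket_floor [319.5, 235.2] 0.36 [[590.1  35.7   8. ]]
```

View pics/wrist2.png

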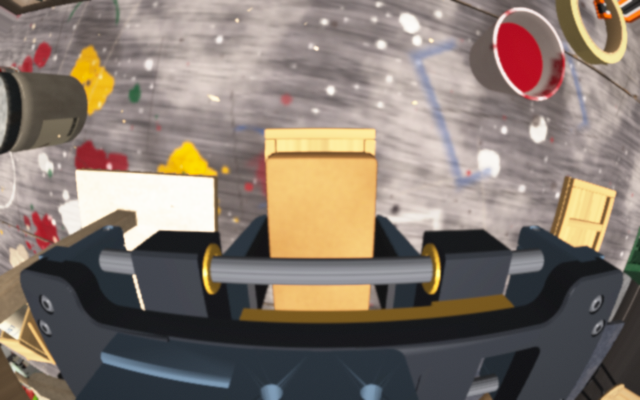

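The wrist view shows the held block (267–375 across) in line with the tray, whose far edge runs from (265,129) to (376,129).

```bash
python3 - <<'E'
from h import *
T=wpose(); a=np.radians(10.5);u=np.array([np.cos(a),np.sin(a)])
p=wz(T,[[265,129],[376,129]],16)[:,:2]; print(p.round(1),np.linalg.norm(p[0]-p[1]),"centre",(p.mean(0)-64.5*u).round(1), np.degrees(np.arctan2(*(p[0]-p[1])[::-1]))-90)
q=wz(T,[[267,156],[375,156]],72.4-13+34)[:,:2]; print(q.round(1),np.linalg.norm(q[0]-q[1]),"block",(q.mean(0)-52.5*u).round(1),np.degrees(np.arctan2(*(q[0]-q[1])[::-1]))-90)
E
```

```text
[[667.4  90.3]
 [682.2  10. ]] 81.74300467610631 centre [611.4  38.4] 10.458018220516124
[[659.   73.9]
 [668.6  21.7]] 53.07336290552012 block [612.2  38.2] 10.470820471043979
```

>>> send_rows --targets '[[[0,0,0,0,0.003,-0.1,1],[0,0,0,0,0,-0.08,1],[0,0,0,0,0,-0.04,1],[0,0,0,0,0,-0.02,1],[0,0,0,0,0,-0.01,1],[0,0,0,0,0,0,1],[0,0,0,0,0,0,1]]]'

```text
time_s: 7.1
ee_pos: [611.8, 39.2, 23.2]
ee_rot: [180.0, -0.1, 10.5]
force: [-0.9, -1.2, -0.9]
gripper_width: 57.8
gripper_force: 25.0
```

>>> send_rows --targets '[[[0,0,0,0,0,-0.012,1],[0,0,0,0,0,0,1],[0,0,0,0,0,0,1]]]'

```text
time_s: 7.4
ee_pos: [611.9, 39.3, 20.8]
ee_rot: [180.0, -0.1, 10.5]
force: [1.1, 1.3, 0.7]
gripper_width: 57.9
gripper_force: 25.0
```

>>> send_rows --targets '[[[0,0,0,0,0,0,-1],[0,0,0,0,0,0,-1],[0,0,0,0,0,0,-1],[0,0,0,0,0,0,-1],[0,0,0,0,0,0.1,-1],[0,0,0,0,0,0.2,-1],[0,0,0,0,0,0.25,-1],[0,0,0,-0.1,-0.1,0.2,-1],[0,0,0,-0.05,-0.1,0,-1]]]'

```text
time_s: 8.3
ee_pos: [583.9, -0.9, 176.7]
ee_rot: [179.9, -0.7, 10.6]
force: [1.3, -0.8, -0.6]
gripper_width: 91.1
gripper_force: 0.0
```

```bash
python3 - <<'E'
from h import *
T=wpose(); s=env.state(); print(s["time_s"],s["ee_pos"].round(1),s["qpos"].round(1),s["gripper_width"])
im,d=optics.grab_frame("wrist"); cv2.imwrite("pics/wrist3.png",im[:,:,::-1])
m=np.ones(d.shape,bool);m[215:]=0;P=wcloud(T,d,m);r=np.linalg.norm(P[:,:2]-[612,39],axis=1);P=P[(r<65)]
B=P[(P[:,2]>30)&(P[:,2]<60)];print(len(B),B[:,2].mean(),cv2.minAreaRect(B[:,:2].astype(np.float32)))
A=np.c_[B[:,:2],np.ones(len(B))];print("slope",np.linalg.lstsq(A,B[:,2],rcond=None)[0])
E
```

```text
8.3 [583.9  -0.9 176.7] [-1.2 20.2 92.4 -0.  66.7 78.2] 91.10497489529689
5665 42.65744514207044 ((612.4489135742188, 39.81000518798828), (103.94886779785156, 56.97972869873047), 10.371768951416016)
slope [-5.68009190e-03  1.19549290e-02  4.56729983e+01]
```

View pics/wrist3.png

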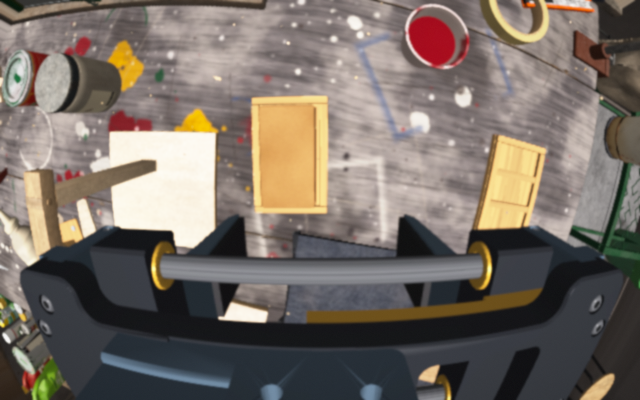

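The wrist view shows the block lying in the pocket (289,155), inside the walls all round, with its top level at about 42 mm: seated flat. On to the bottle, over the planes.

>>> send_rows --targets '[[[0,0,0,0,0,0.25,-1],[0,0,0,0,0,0.25,-1],[0,0,0.0785,-0.107,0.205,0.02,-1],[0,0,0.0785,-0.107,0.205,0.02,-1],[0,0,0,-0.107,0.205,0.02,-1],[0,0,0,-0.107,0.205,0.02,-1],[0.0279,-0.0606,0,-0.107,0.205,0,-1],[0.0279,-0.0606,0,-0.107,0.205,0,-1],[0.0279,-0.0606,0,-0.107,0.205,0,-1],[0.0279,-0.0606,0,-0.107,0.205,0,-1],[0.0279,-0.0606,0,-0.107,0.205,0,-1],[0,0,0,0,0,0,-1]]]'

```text
time_s: 9.55
ee_pos: [384.4, 368.9, 284.2]
ee_rot: [180.0, -29.5, 25.2]
force: [-0.7, -0.8, -0.3]
gripper_width: 91.5
gripper_force: 0.0
```

>>> send_rows --targets '[[[0,0,0,0,0,-0.2,-1],[0,0,0,0,0,-0.2,-1],[0,0,0,0,0,0,-1],[0,0,0,0,0,0,-1]]]'

```text
time_s: 9.95
ee_pos: [391.0, 365.3, 206.3]
ee_rot: [179.9, -29.6, 24.6]
force: [0.3, 0.4, 0.1]
gripper_width: 91.0
gripper_force: 0.0
```

```bash
python3 - <<'E'
from h import *
T=wpose(); s=env.state(); print(s["time_s"],s["ee_pos"].round(1),s["ee_rot"].round(1),s["qpos"].round(1))
R=Ro.from_euler("xyz",s["ee_rot"],degrees=True).as_matrix();print(R.round(3))
im,d=optics.grab_frame("wrist"); cv2.imwrite("pics/wrist4.png",im[:,:,::-1])
np.savez("w4.npz",T=T,d=d,im=im)
for n in("bottle_centre","nozzle_tip","holder","socket_floor"):
    for r in optics.place_of("wrist",n)[:1]: print(n,np.round(r["at"]),round(r["conf"],2),wz(T,[r["at"]],{"b":76,"n":114.5,"h":0,"s":40}[n[0]]).round(1))
r=optics.silhouettes("wrist","glue_bottle")
if r:
    P=wcloud(T,d,r[0]["mask"]); np.save("bot.npy",P); np.save("botm.npy",r[0]["mask"]); print(r[0]["conf"],len(P),np.percentile(P,[1,50,99],axis=0).round().tolist())
E
```

```text
9.95 [391.  365.3 206.3] [179.9 -29.6  24.6] [ 49.3   3.4 117.1 -21.7  34.2 130. ]
[[ 0.791  0.416  0.45 ]
 [ 0.362 -0.909  0.204]
 [ 0.494  0.001 -0.869]]
bottle_centre [317. 199.] 0.97 [[444.7 394.6  76. ]]
nozzle_tip [316. 126.] 0.64 [[504.3 423.1 114.5]]
0.89 3367 [[406.0, 361.0, 70.0], [441.0, 393.0, 95.0], [498.0, 417.0, 111.0]]
```

View pics/wrist4.png

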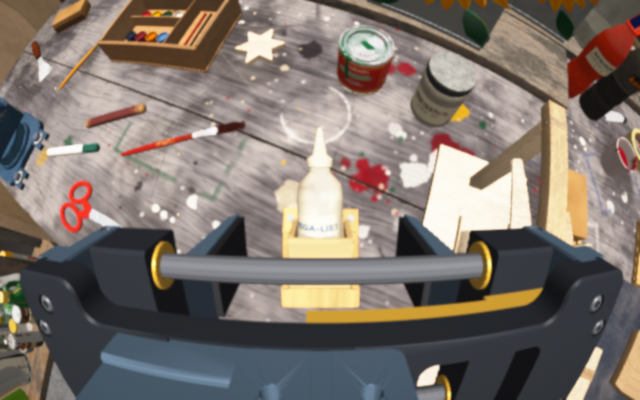

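The wrist view shows the bottle lying straight up the picture, body about (317,199), tip (318,128), socket mouth near row 238, with the fingers open on either side. I fit the body's cylinder.

```bash
python3 - <<'E'
from h import *
from scipy.optimize import least_squares
P=np.load("bot.npy"); h=np.radians(24.7)
a0=np.array([.866*np.cos(h),.866*np.sin(h),.5]); G0=np.array([441,391,80.])
def ax(p): y,e=p[2:4]; return np.array([np.cos(e)*np.cos(y),np.cos(e)*np.sin(y),np.sin(e)])
def f(p,Q):
    a=ax(p); n=np.array([-np.sin(p[2]),np.cos(p[2]),0]); m=np.cross(a,n)
    o=G0+p[0]*n+p[1]*m; v=Q-o; v=v-np.outer(v@a,a); return np.linalg.norm(v,axis=1)-24
s=(P-G0)@a0
Q=P[(s>-35)&(s<22)]; print(len(Q))
r=least_squares(f,[0,0,h,np.radians(30)],args=(Q,),loss="soft_l1",f_scale=1.5); p=r.x
a=ax(p);n=np.array([-np.sin(p[2]),np.cos(p[2]),0]);m=np.cross(a,n);o=G0+p[0]*n+p[1]*m
print("yaw,el",np.degrees(p[2:4]),"offs",p[:2],np.median(abs(r.fun)))
s=(P-o)@a; print("tip s",np.percentile(s,[0,1,99,99.7,100]), "lowest")
v=P-o-np.outer(s,a); rad=np.linalg.norm(v,axis=1)
for k in range(-40,90,6):
    q=rad[(s>=k)&(s<k+6)]; print(k,len(q),np.percentile(q,[50,90]).round(1) if len(q) else "")
st=env.state();R=Ro.from_euler("xyz",st["ee_rot"],degrees=True).as_matrix()
print("o",o,"a",a,"toolx.a",R[:,0]@a,"g-lat",R[:,1]@(o-st["ee_pos"]))
E
```

```text
2370
yaw,el [24.26252303 25.06754192] offs [-0.41278886 -5.90943063] 0.5048554496109379
tip s [-35.09097181 -31.52391807  67.50310117  72.52312579  75.59499746] lowest
-40 7 [23.9 24. ]
-34 171 [23.4 24.3]
-28 250 [23.6 24.4]
-22 244 [24.  24.6]
-16 257 [24.3 25.1]
-10 270 [24.2 25. ]
-4 266 [24.5 25.2]
2 274 [24.6 25.3]
8 286 [24.1 25. ]
14 276 [23.3 24.3]
20 269 [19.9 21.7]
26 176 [15.  17.2]
32 124 [13.  14.7]
38 148 [15.7 16.9]
44 131 [14.3 16. ]
50 79 [10.4 11.3]
56 64 [ 9.4 10.5]
62 43 [8.8 9.6]
68 27 [8.6 9. ]
74 5 [7.5 7.7]
80 0 
86 0 
o [443.45221735 391.65250609  74.64718477] a [0.8258009  0.37221332 0.42368635] toolx.a 0.9965964645946164 g-lat -1.5962631306070818
```

>>> send_rows --targets '[[[0,0,0,-0.045,-0.007,-0.026,-1],[0,0,0,0.09,0.041,-0.174,-1],[0,0,0,0.09,0.041,-0.174,-1],[0,0,0,0.09,0.041,-0.174,-1],[0,0,0,0.05,0.022,-0.1,-1],[0,0,0,0.02,0.01,-0.04,-1],[0,0,0,0,0,0,-1],[0,0,0,0,0,0,-1]]]'

```text
time_s: 11.05
ee_pos: [451.5, 394.8, 72.6]
ee_rot: [-179.8, -29.4, 24.6]
force: [0.8, -0.1, 1.9]
gripper_width: 91.3
gripper_force: 0.0
```

```bash
python3 - <<'E'
from h import *
T=wpose(); s=env.state(); print(s["time_s"],s["ee_pos"].round(1),s["ee_rot"].round(1),s["qpos"].round(1),s["force"].round(1))
R=Ro.from_euler("xyz",s["ee_rot"],degrees=True).as_matrix()
im,d=optics.grab_frame("wrist"); cv2.imwrite("pics/wrist5.png",im[:,:,::-1])
for n in("bottle_centre","nozzle_tip"):
    for r in optics.place_of("wrist",n)[:1]: print(n,np.round(r["at"]),round(r["conf"],2),wz(T,[r["at"]],{"b":75,"n":111}[n[0]]).round(1), "in tool",((wz(T,[r["at"]],{"b":75,"n":111}[n[0]])[0]-s["ee_pos"])@R).round(1))
E
```

```text
11.05 [451.5 394.8  72.6] [-179.8  -29.4   24.6] [ 45.6  19.1 120.7 -39.1  15.9 146.5] [ 0.8 -0.1  1.9]
bottle_centre [321. 256.] 0.9 [[443.1 391.9  75. ]] in tool [-6.5 -0.9 -6.4]
nozzle_tip [322. 118.] 0.58 [[506.9 420.5 111. ]] in tool [72.1 -0.3 -3.5]
```

View pics/wrist5.png

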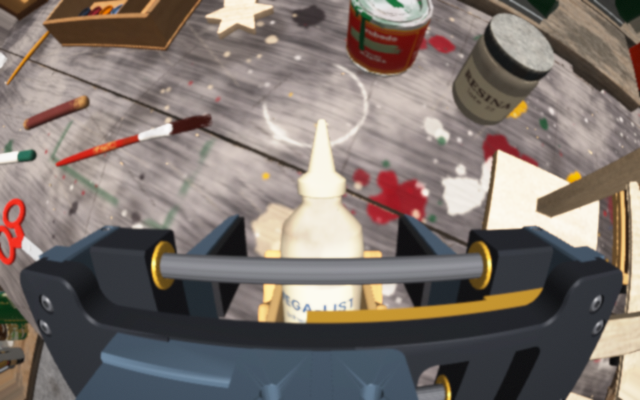

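The bottle is centred between the fingers (body (321,256), tip (322,118)), but joint 6 is at its range end, 12 mm short. I back off and use the half-turned grasp.

>>> send_rows --targets '[[[0,0,0,-0.1,-0.046,0.196,-1],[0,0,0,-0.1,-0.046,0.196,-1],[-0.0425,-0.0194,0.083,0,0,0,-1],[-0.0425,-0.0194,0.083,0,0,0,-1],[-0.0425,-0.0194,0.083,0,0,0,-1],[-0.0425,-0.0194,0.083,0,0,0,-1],[-0.0425,-0.0194,0.083,0,0,0,-1],[-0.0425,-0.0194,0.083,0,0,0,-1],[-0.0425,-0.0194,0.083,0,0,0,-1],[-0.0425,-0.0194,0.083,0,0,0,-1],[-0.0425,-0.0194,0.083,0,0,0,-1],[-0.0425,-0.0194,0.083,0,0,0,-1]]]'

```text
time_s: 12.4
ee_pos: [410.8, 376.1, 150.8]
ee_rot: [150.8, -1.8, 111.2]
force: [0.4, 0.0, 0.6]
gripper_width: 91.0
gripper_force: 0.0
```

>>> send_rows --targets '[[[-0.0425,-0.0194,0.083,0,0,0,-1],[-0.0425,-0.0194,0.083,0,0,0,-1],[-0.0425,-0.0194,0.083,0,0,0,-1],[-0.0425,-0.0194,0.083,0,0,0,-1],[-0.0425,-0.0194,0.083,0,0,0,-1],[-0.0425,-0.0194,0.083,0,0,0,-1],[-0.0425,-0.0194,0.083,0,0,0,-1],[-0.0425,-0.0194,0.083,0,0,0,-1],[-0.0425,-0.0194,0.083,0,0,0,-1],[-0.0425,-0.0194,0.083,0,0,0,-1],[-0.0425,-0.0194,0.083,0,0,0,-1],[0,0,0,0,0,0,-1]]]'

```text
time_s: 13.6
ee_pos: [410.8, 376.1, 150.6]
ee_rot: [-179.8, 29.5, -155.3]
force: [0.2, 0.0, -0.6]
gripper_width: 91.1
gripper_force: 0.0
```

```bash
cat > st.py <<'E'
from h import *
s=env.state(); print(s["time_s"],s["ee_pos"].round(1),s["ee_rot"].round(1),s["qpos"].round(1),s["force"].round(1),s["gripper_width"].round(1))
R=Ro.from_euler("xyz",s["ee_rot"],degrees=True).as_matrix();print(R.round(3).tolist())
E
python3 st.py
```

```text
Traceback (most recent call last):
  File "st.py", line 2, in <module>
    s=env.state(); print(s["time_s"],s["ee_pos"].round(1),s["ee_rot"].round(1),s["qpos"].round(1),s["force"].round(1),s["gripper_width"].round(1))
                                                                                                                      ^^^^^^^^^^^^^^^^^^^^^^^^
AttributeError: 'float' object has no attribute 'round'
```

>>> send_rows --targets '[[[-0.0093,0.0202,0,0,0,0,-1],[0,0,0,0.08,0.038,-0.157,-1],[0,0,0,0.08,0.038,-0.157,-1],[0,0,0,0.046,0.022,-0.09,-1],[0,0,0,0.023,0.011,-0.045,-1],[0,0,0,0,0,0,-1],[0,0,0,0,0,0,-1]]]'

```text
time_s: 14.3
ee_pos: [456.9, 397.9, 60.3]
ee_rot: [-179.8, 27.5, -155.4]
force: [-0.2, -0.8, -0.2]
gripper_width: 91.3
gripper_force: 0.0
```

```bash
sed -i 's/s\["gripper_width"\].round(1)/s["gripper_width"]/' st.py; python3 st.py
```

```text
14.3 [456.9 397.9  60.3] [-179.8   27.5 -155.4] [ 45.3  20.8 119.1 -34.6  17.1 -38.1] [-0.2 -0.8 -0.2] 91.29985093109293
[[-0.807, -0.415, 0.421], [-0.369, 0.91, 0.188], [-0.462, -0.004, -0.887]]
```

Reached. Close.

>>> send_rows --targets '[[[0,0,0,0,0,0,1],[0,0,0,0,0,0,1],[0,0,0,0,0,0,1],[0,0,0,0,0,0,1],[0,0,0,0,0,0,1],[0,0,0,0,0,0,1]]]' --grip_force 25

```text
time_s: 14.9
ee_pos: [456.9, 397.8, 59.9]
ee_rot: [-179.7, 27.5, -155.3]
force: [-0.8, 0.7, -0.2]
gripper_width: 46.7
gripper_force: 25.1
```

>>> send_rows --targets '[[[0,0,0,0.02,0.009,0.012,1],[0,0,0,0.04,0.018,0.024,1],[0,0,0,0.04,0.018,0.024,1]]]'

```text
time_s: 15.2
ee_pos: [476.7, 406.4, 71.5]
ee_rot: [-179.7, 27.4, -155.3]
force: [-0.7, -0.1, -0.5]
gripper_width: 46.9
gripper_force: 25.0
```

>>> send_rows --targets '[[[0,0,0,0.06,0.0275,0.036,1],[0,0,0,0.06,0.0275,0.036,1],[0,0,0,0.06,0.0275,0.036,1],[0,0,0,0.06,0.0275,0.036,1],[0,0,0,0,0,0.15,1],[0,0,0,0,0,0.2,1],[0,0,0,0,0,0.2,1],[-0.0318,0.0695,0,0,0,0.2,1],[-0.0318,0.0695,0,0,0,0.2,1],[-0.0318,0.0695,0,0,0,0.2,1],[-0.0318,0.0695,0,0,0,0.1,1],[0,0,0,0,0,0,1]]]'

```text
time_s: 16.4
ee_pos: [531.0, 430.6, 334.3]
ee_rot: [-179.6, 3.4, -155.5]
force: [0.4, -0.4, -1.4]
gripper_width: 47.0
gripper_force: 25.0
```

```bash
python3 st.py; python3 - <<'E'
from h import *
T=wpose(); s=env.state();R=Ro.from_euler("xyz",s["ee_rot"],degrees=True).as_matrix()
for c in("top","scene"):
  im,d=optics.grab_frame(c); cv2.imwrite(f"pics/{c}6.png",im[:,:,::-1])
  for n in("nozzle_tip","bottle_centre","bottle_base"):
    for r in optics.place_of(c,n)[:1]: print(c,n,np.round(r["at"]),round(r["conf"],2),world(c,r["at"],z=s["ee_pos"][2]+19).round(1))
  for r in optics.silhouettes(c,"glue_bottle")[:1]:
    P=cloud(c,d,r["mask"]); print(r["conf"],len(P),"tool x extents",np.percentile((P-s["ee_pos"])@R,[1,50,99],axis=0).round(1).tolist())
E
```

```text
16.4 [531.  430.6 334.3] [-179.6    3.4 -155.5] [ 38.7  24.7  63.   -1.2  89.2 -75.8] [ 0.4 -0.4 -1.4] 47.001089484913514
[[-0.909, -0.414, 0.056], [-0.413, 0.91, 0.018], [-0.058, -0.007, -0.998]]
top bottle_centre [209. 215.] 0.64 [520.4 415.8 353.3]
top bottle_base [219. 236.] 0.83 [461.7 389.7 353.3]
0.58 230 tool x extents [[28.1, -13.7, -49.1], [57.1, 4.1, -42.1], [80.6, 20.9, -31.5]]
scene nozzle_tip [245. 204.] 0.65 [440.  397.7 353.3]
scene bottle_centre [211. 191.] 0.7 [517.  426.8 353.3]
scene bottle_base [243. 203.] 0.92 [446.1 398.6 353.3]
0.57 1011 tool x extents [[12.9, -18.2, -40.5], [59.6, 12.8, -31.0], [87.4, 25.2, 2.9]]
```

>>> send_rows --targets '[[[0,0,-0.022,-0.034,-0.11,0,1],[0,0,-0.0441,-0.069,-0.227,0,1],[0,0,-0.0441,-0.069,-0.227,0,1],[0,0,-0.0441,-0.069,-0.227,0,1],[0,0,-0.0441,-0.069,-0.227,0,1],[0,0,-0.0441,-0.069,-0.227,0,1],[0,0,-0.0441,-0.069,-0.227,0,1],[0,0,-0.0441,-0.069,-0.227,0,1],[0,0,-0.0441,-0.069,-0.227,0,1],[0,0,-0.0441,-0.069,-0.227,0,1],[0,0,-0.0441,-0.069,-0.227,0,1],[0,0,-0.0441,-0.069,-0.227,0,1]]]'

```text
time_s: 18.1
ee_pos: [367.4, -94.0, 332.3]
ee_rot: [-179.5, 3.1, 158.7]
force: [1.5, -0.1, 0.1]
gripper_width: 46.4
gripper_force: 25.0
```

>>> send_rows --targets '[[[0,0,-0.0441,-0.069,-0.227,0,1],[0,0,-0.0441,-0.069,-0.227,0,1],[0,0,-0.022,-0.034,-0.11,0,1],[0.0423,0.0704,0,0,0,-0.05,1],[0.0423,0.0704,0,0,0,-0.05,1],[0.0423,0.0704,0,0,0,-0.05,1],[0.0423,0.0704,0,0,0,-0.05,1],[0.0423,0.0704,0,0,0,-0.05,1],[0,0,0,0,0,0,1],[0,0,0,0,0,0,1]]]'

```text
time_s: 19.1
ee_pos: [334.4, -205.5, 281.7]
ee_rot: [-179.4, -33.9, 148.9]
force: [-0.4, -0.5, -0.3]
gripper_width: 46.7
gripper_force: 25.0
```

```bash
cat > look.py <<'E'
from h import *
import sys
s=env.state();R=Ro.from_euler("xyz",s["ee_rot"],degrees=True).as_matrix()
tip=s["ee_pos"]+R@[-69,0,-19]; base=s["ee_pos"]+R@[85,0,-19]
print("model tip",tip.round(1),"base",base.round(1))
c="scene"
im,d=optics.grab_frame(c); cv2.imwrite(f"pics/{sys.argv[1]}.png",cv2.resize(im[60:360,300:640,::-1],None,fx=2,fy=2)[:600,:680])
I=optics.camera_info(c);K=np.array(I["camera_matrix"])
for n,X in(("nozzle_tip",tip),("bottle_base",base)):
    q=K@(np.array(I["R"])@X+np.array(I["t"]).ravel()); print(n,"model px",(q[:2]/q[2]).round(1),[(np.round(r["at"],1).tolist(),round(r["conf"],2)) for r in optics.place_of(c,n)[:2]])
for r in optics.silhouettes(c,"glue_bottle")[:1]:
    P=cloud(c,d,r["mask"]);print(r["conf"],len(P));Q=(P-s["ee_pos"])@R;print(np.percentile(Q,[1,50,99],axis=0).round(1).tolist());i=np.argsort(Q[:,0])[:5];print(Q[i].round(1).tolist(),P[i].mean(0).round(1))
for r in optics.silhouettes(c,"board")[:1]:
    P=cloud(c,d,r["mask"]);P=P[(P[:,2]>58)&(P[:,2]<72)];print("board",len(P),cv2.minAreaRect(P[:,:2].astype(np.float32)),np.median(P[:,2]))
E
python3 st.py; python3 look.py scene7
```

```text
19.1 [ 334.4 -205.5  281.7] [-179.4  -33.9  148.9] [-32.2  18.4  88.   -1.3 107.5 -91.3] [-0.4 -0.5 -0.3] 46.74526584301114
[[-0.711, 0.511, -0.483], [0.428, 0.859, 0.279], [0.558, -0.008, -0.83]]
model tip [ 392.6 -240.3  259. ] base [ 283.1 -174.4  344.9]
nozzle_tip model px [450.1 138.8] []
bottle_base model px [480.5 136.4] [([200.7, 260.4], 0.36)]
0.76 136
[[8.2, 13.1, -39.4], [33.2, 23.7, -19.7], [58.4, 27.0, 1.3]]
[[7.1, 17.8, -4.5], [7.9, 16.1, -37.9], [8.8, 18.8, -2.0], [10.1, 14.1, 1.1], [12.9, 12.9, 1.3]] [ 339.9 -190.1  293.8]
board 1082 ((394.8199462890625, -235.06280517578125), (161.68751525878906, 102.50248718261719), 71.7216796875) 63.76140396679369
```

View pics/scene7.png

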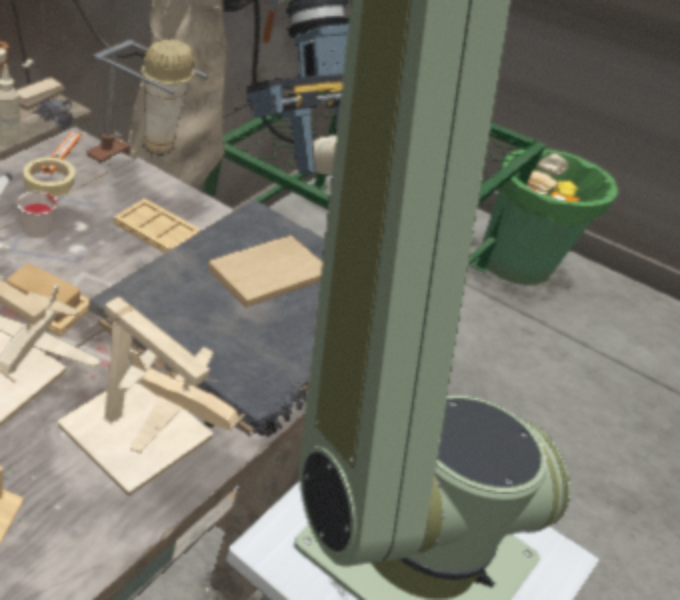

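The scene view shows the board (270,268 in the crop) in place, but the arm hides most of the bottle. I go down, then look with the top and wrist cameras.

>>> send_rows --targets '[[[0.0286,0.0476,0,0,0,-0.1,1],[0,0,0,0,0,-0.2,1],[0,0,0,0,0,-0.15,1],[0,0,0,0,0,-0.07,1],[0,0,0,0,0,-0.03,1],[0,0,0,0,0,0,1],[0,0,0,0,0,0,1],[0,0,0,0,0,0,1]]]'

```text
time_s: 20.15
ee_pos: [334.8, -205.8, 172.9]
ee_rot: [-179.4, -38.8, 148.9]
force: [1.3, 0.2, -0.8]
gripper_width: 47.0
gripper_force: 25.0
```

```bash
python3 st.py; python3 - <<'E'
from h import *
s=env.state();R=Ro.from_euler("xyz",s["ee_rot"],degrees=True).as_matrix();T=wpose()
tip=s["ee_pos"]+R@[-69,0,-19]; base=s["ee_pos"]+R@[85,0,-19]; print("model",tip.round(1),base.round(1))
a,d1=optics.grab_frame("wrist");
for n in("nozzle_tip","bottle_base","bottle_centre"): print("wrist",n,[(np.round(r["at"]),r["conf"]) for r in optics.place_of("wrist",n)[:1]])
for r in optics.silhouettes("wrist","glue_bottle")[:1]:
    P=wcloud(T,d1,r["mask"]);Q=(P-s["ee_pos"])@R;print(len(P),np.percentile(Q,[1,50,99],axis=0).round(1).tolist())
    # top ridge of the body: slope in tool frame
    for k in range(0,90,10):
        q=Q[(Q[:,0]>=k)&(Q[:,0]<k+10)]
        if len(q)>20: print(k,np.percentile(q[:,2],5).round(1),np.median(q[:,1]).round(1))
b,d2=optics.grab_frame("top")
for n in("nozzle_tip","board_centre"): print("top",n,[(np.round(r["at"]),round(r["conf"],2),world("top",r["at"],z=145 if n[0]=="n" else 64).round(1)) for r in optics.place_of("top",n)[:1]])
cv2.imwrite("pics/both8.png",np.vstack([a[...,::-1][:,:],cv2.resize(b[200:300,352:512,::-1],(640,400))])[:,:].copy()[::1,::1] if 0 else cv2.resize(np.hstack([a[...,::-1],cv2.resize(b[190:310,352:544,::-1],(640,400))]),(800,250)))
cv2.imwrite("pics/w8.png",a[...,::-1])
E
```

```text
20.15 [ 334.8 -205.8  172.9] [-179.4  -38.8  148.9] [-32.2  26.   95.2  -1.3  97.6 -91. ] [ 1.3  0.2 -0.8] 47.004888822576866
[[-0.668, 0.511, -0.542], [0.402, 0.86, 0.314], [0.626, -0.008, -0.78]]
model [ 391.1 -239.5  144.5] [ 288.3 -177.5  241. ]
wrist nozzle_tip []
wrist bottle_base [(array([318.,  99.]), 0.58)]
wrist bottle_centre [(array([322., 247.]), 0.91)]
16886 [[-25.0, -22.4, -44.5], [46.1, 0.0, -40.8], [82.5, 22.0, -26.4]]
0 -38.0 16.7
10 -44.1 -0.4
20 -44.3 0.1
30 -44.1 -0.4
40 -43.9 0.1
50 -43.7 0.0
60 -43.4 0.0
70 -43.2 0.0
80 -42.4 0.4
top nozzle_tip [(array([439., 256.]), 0.71, array([ 397.4, -240.2,  145. ]))]
top board_centre [(array([431., 257.]), 0.69, array([ 399.1, -235.1,   64. ]))]
```

View pics/both8.png

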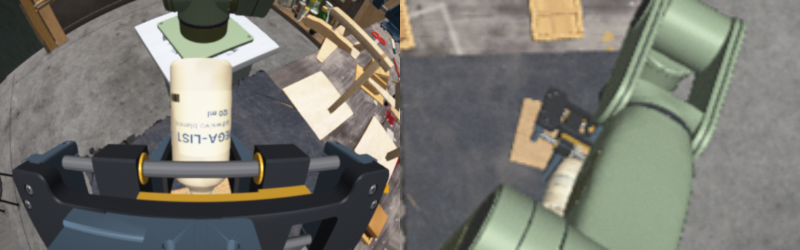

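The body's ridge fits the hand to about 1°, so the bottle points some 38° down. Its tip is near (391,-240,145), over the board's middle and about 80 mm above it, and the views show the bottle held with the board in place. Handing in.

```bash
python3 -c "
from workcell import env
print(env.job_done())"
```

```text
the job is handed in; nothing more can be done
None
```

The job is handed in: the sanding block lies flat and released in its pocket, and the gripper still holds the glue bottle nozzle-down, about 38° below level. The tip is over the middle of the board, about 8 cm above it (tip placed from the arm's pose and the fitted bottle body, not a direct close-up).

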